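Fit the tube block into the dry-bath heater

ROBOT

A 7-joint arm with a two-finger parallel gripper is mounted at the origin on a cart in front of the work surface, level with it; the furniture and walls round the work are solid. World frame = base frame: x ahead of the robot, y to its left, z up, the work surface at z = 0. Lengths are in m, angles in rad, forces in N, time in s.
With the tool pointing down it reaches from about 0.4 to 0.85 m from the base axis. Payload 10.4 kg.
Tool frame: the origin (TCP) lies between the finger pads; the fingertips stand 19 mm ahead of it and the grasp point (between the pads) is the TCP; z points along the fingers, x is the direction in which the jaws open and shut, and the axes are right-handed (so a half turn about z gives the same grasp; the last joint's range is limited). The gripper opens to 87 mm and grips with 3 to 60 N. Pads are 19 mm wide; open, the fingers measure 117 mm over their backs; the gripper's body (75 mm by 190 mm) begins 51 mm behind the grasp point.
Start: joints at [1.248, 0.332, -0.065, 1.46, 0.022, 1.35, -0.088], TCP at [0.185, -0.597, 0.242] pointing down, gripper open.
Joint ranges: [-2.6, 2.6], [-0.5, 2.12], [-1.47, 1.34], [0.16, 2.42], [-1.27, 4.41], [0.06, 2.06], [-2.6, 2.6]. Speed limits (rad/s): [2.22, 2.22, 2.79, 2.79, 3.14, 3.14, 3.14].

INTERFACE

Orientations are given as a unit quaternion [x, y, z, w].
In Python, from bench import * gives the robot as it stands.
- The arm moves only by the tool step_arm, never from a script. Its argument "commands" is a list of rows, each a list of 6 numbers: the shift along the tool's x, y, z in m, then the turn, a rotation vector about the tool's x, y, z in rad. In form: [[tx, ty, tz, rx, ry, rz], ...]. A call has 1 to 12 rows; each row shifts and turns the commanded pose from where the row before left it, along the tool's axes as they then stand; what a row does not reach is not made up. A row lasts 1/10 s, in which the tool goes at most 50 mm and 8.59 degrees, less where a joint would pass 70% of its speed; a pose out of reach is approached as far as the arm can. A call with a gripper value outside its range is refused whole. "gripper" is the opening, from 0 (shut) to 1 (fully open), set as the call begins (left out, the last holds). The fingers move at their own pace and stop on an object; "grip_force" is the grip in N (left out, the last holds). Time passes only in rows, so rows that do not move let the fingers close. It gives the time, the measured TCP pose, the force and the opening at its end, in the units of the state.
- read_state(): the state, without advancing time (a new reading comes with each control period).
- camera(name): name is "scene" or "side" or "wrist"; returns the picture (400x640x3 uint8, red, green, blue); there is no depth.
- get_calibration(name): a dict with "fx", "fy", "cx", "cy" (pixels), "R" (3x3) and "t" (3): a world point X has camera coordinates R X + t. Camera axes: x right, y down, z forward; pixel columns grow to the right and rows downward; lengths in m; the calibration is good to about 2 mm. A picture is of the moment at which its call begins: read the wrist's pose just before it. get_calibration takes no time and is no camera call; for the wrist camera it gives the pose at the moment of the call.
- close_job(): hands the job in, once; it reports no verdict.
The state is a dict: "time": time; "joint_positions": joint angles; "joint_vel": joint speeds; "joint_torque": joint torques, N m; "ee_pos": TCP position; "eef_rot": TCP orientation; "ft_force": force on the tool from outside, world axes, zero at the start; "torque": the same for the moment, N m; "width": finger opening in m.
Only numpy, scipy, OpenCV 4.12 (cv2) and the standard library are available. Lean on these libraries where they do the work, as an engineer would, in place of code of your own. Each camera call takes 0.05 s, during which the arm holds its last target. There are 200 camera calls.

TASK

Fit the aluminium block with four large tube wells and the orange lifting tab into the empty bay of the white dry-bath heater, lined up with the bay, and press it down firmly until its top is flush with the rim of the bay. Set it in, do not let it fall in; and leave the other block, with the black tab and many small wells, where it is.

Things in the scene. Friction and masses are not known exactly. Their poses are not given: they have to be found in the camera images.
- tube_block: Block to fit: loose aluminium block 56 (x) by 86 (y) by 38 mm high, 0.2 to 0.4 kg, four 17 mm wells in its top, y = +/-27 mm. In the middle of its top stands an orange tab, 36 mm long (x), 12 mm thick (y), from z = 38 to 74 mm: grip it across its thickness; it stays above the rim when the block is home. Origin: centre of underside, z up. Fits the bay either way round.
- vial_block: The other block, not wanted: aluminium block of the same size, axes and tab shape, but with a black tab and twelve 8 mm wells. Origin: centre of its underside. It must stay where it is. The two blocks may have changed places.
- bay (a point): Centre of the bay's mouth, level with its rim, 64 mm above the bench; x, y along the bay's sides, z up. Heater: fixed white box 186 (x) by 156 mm, control panel on its -x side. The dark-lined bay is 72 (x) by 102 mm (y): 8 mm to spare all round the block; the top 8 mm are bevelled, 4 mm wider on each side. Home: block's top flush with the rim, its underside 38 mm below this point.
- lift_plate (a joint): Aluminium floor plate of the bay, slides down stiffly and stays where pushed: 0 m = raised, top 30 mm below the rim; 0.008 m = down on its stop, top 38 mm below the rim. Starts 0 to 2 mm down. The block's weight does not sink it, so a block merely set in stands 6 to 8 mm proud; pushing it down takes about 8 to 12 N more. No spring back.
Not all that is in view belongs to the job. Leave any red look-alike of the tube_block alone.

How it is judged:
At the end, for the whole second after the job is handed in: The orange-tab block rests in the bay, upright, centred within 15 mm, aligned within 0.3 rad (either way round), within 3.5 mm of flush with the rim, floor plate at least 4.5 mm down; released and at rest. The other block is within 20 mm of where it stood (horizontal distance between tube_block and bay below 0.015 m and z of tube_block in the frame of bay below -0.0345 m and angle between tube_block's own z axis and vertical below 0.09 rad and angle between the x axis of tube_block and the x axis of bay, either way round below 0.3 rad and value of joint lift_plate above 0.0045 m and linear speed of tube_block below 0.02 m/s and distance of vial_block from where it was at the start of the episode below 0.02 m); the robot touches nothing.
It fails at once if the block is dropped or thrown into the bay (faster than 0.7 m/s at its mouth) (horizontal distance between tube_block and bay below 0.03 m and z of tube_block in the frame of bay below 0.03 m and linear speed of tube_block above 0.7 m/s).
It fails at once if the other block is shifted by more than 30 mm (distance of vial_block from where it was at the start of the episode above 0.03 m).
It also fails if it takes over 29 s, if anything falls off the work surface, if the arm or the gripper's body presses on something with over 40 N, if the wrist force passes 120 N, or if a joint passes its speed limit or range.

## Working session

There is one attempt and no reset: what is moved stays moved. The work goes in short steps, Python scripts to look and compute and a tool call to move; the robot and the scene stay as the last step left them, time stands still between calls to the robot, and variables do not carry over. Pictures are saved under pics/ and viewed, on a budget of 10 in all, crops included, one or two more only if the job needs it, and the job is handed in when it is done.

Besides the shell and the picture viewer there is one more tool, called after "Emit:" by a JSON object that holds its "method" and its "body", one argument or row to a line. step_arm: Moves the arm, as the interface text tells. Its arguments: {"type":"object","properties":{"commands":{"type":"array","items":{"type":"array","items":{"type":"number"}}},"gripper":{"type":"number"},"grip_force":{"type":"number"}},"required":["commands"]}

```bash
mkdir -p pics
cat > h.py <<'E'
from bench import *
import numpy as np, cv2
from scipy.spatial.transform import Rotation as Rn
def snap(n,f):
    c=get_calibration(n); im=np.asarray(camera(n)); cv2.imwrite('pics/'+f,im[:,:,::-1]); return im,c
def ray(c,u,v,z):
    R=np.array(c['R']);t=np.array(c['t']); o=-R.T@t
    d=R.T@np.array([(u-c['cx'])/c['fx'],(v-c['cy'])/c['fy'],1]); return o+d*(z-o[2])/d[2]
def proj(c,X):
    p=np.array(c['R'])@np.array(X)+np.array(c['t']); return c['fx']*p[0]/p[2]+c['cx'],c['fy']*p[1]/p[2]+c['cy']
E
python3 - <<'E'
from h import *
for n in('scene','side'):
    im,c=snap(n,n+'1.png'); print(n,c)
s=read_state();print(s)
E
```

```text
scene {'fx': 404.7179175951547, 'fy': 404.7179175951547, 'cx': 320.88407990804154, 'cy': 200.37818927510938, 'R': array([[-0.65091011, -0.75881351,  0.02276152],
       [-0.51537948,  0.41968039, -0.74716287],
       [ 0.55740472, -0.49806669, -0.66425112]]), 't': array([0.46558668, 0.2120212 , 1.20689838])}
side {'fx': 398.81712726666916, 'fy': 398.81712726666916, 'cx': 318.831941828485, 'cy': 193.17434824947955, 'R': array([[-0.99082416, -0.13351778, -0.0209878 ],
       [-0.04475309,  0.4706253 , -0.88119748],
       [ 0.12753292, -0.87217248, -0.47228225]]), 't': array([ 0.4767368 , -0.02336899,  1.26342551])}
{'time': 0.1, 'joint_positions': array([ 1.24837564,  0.33278934, -0.06471082,  1.46081056,  0.02155891,
        1.34989062, -0.08850741]), 'joint_vel': array([ 1.26876737e-03, -2.13507303e-03,  4.95143931e-05, -2.80969059e-03,
       -3.06427356e-04,  1.00650959e-04,  9.33839198e-04]), 'joint_torque': array([ 2.27720178e-03, -6.24547720e+01,  2.50890164e-02, -3.90721965e+01,
       -6.15150807e-02,  3.65390384e-02,  4.53383473e-05]), 'ee_pos': array([ 0.18452215, -0.59682557,  0.2408679 ]), 'eef_rot': array([ 8.04785659e-01, -5.93565228e-01, -4.87609994e-04, -3.53916518e-04]), 'ft_force': array([-0.47892155,  0.36170623,  0.55882454]), 'torque': array([0.03834417, 0.00672608, 0.03544698]), 'width': 0.08681046698038321}
```

View pics/scene1.png

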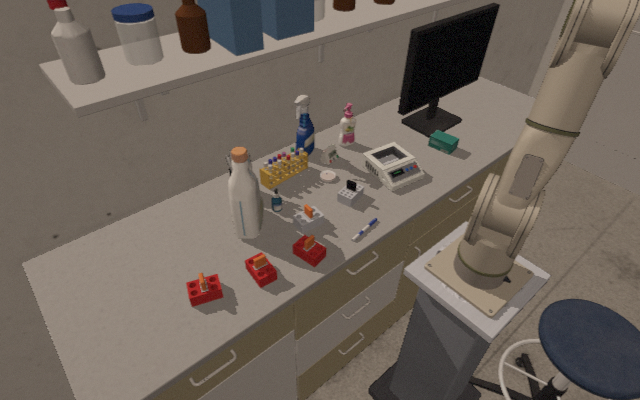

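View pics/side1.png

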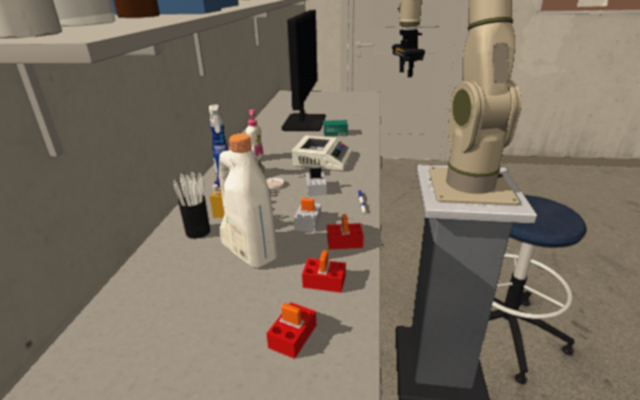

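Candidates with an orange tab (scene view): red look-alikes at (205,288), (261,268) and (309,250), and one aluminium block at (308,215). The black-tab vial block is at (350,190), and the heater is at (392,163). I choose the aluminium block at (308,215) and check it in a close crop.

Run:
```python
from h import *
im=cv2.imread('pics/scene1.png'); im2=cv2.imread('pics/side1.png')
a=cv2.resize(im[140:270,285:435],None,fx=4,fy=4,interpolation=cv2.INTER_CUBIC)  # 600x520
cv2.imwrite('pics/crop1.png',a)
cs,cd=get_calibration('scene'),get_calibration('side')
def cen(im,c,r,name):
    h=cv2.cvtColor(im,cv2.COLOR_BGR2HSV); m=cv2.inRange(h,(6,150,120),(20,255,255))
    n,l,st,ce=cv2.connectedComponentsWithStats(m)
    for i in range(1,n):
        if st[i,4]>15: print(name,st[i],ce[i].round(1),ray(c,*ce[i],.058).round(3))
cen(im,cs,0,'scene');cen(im2,cd,0,'side')
for c,u,v,z,n in[(cs,308,215,.06,'tube'),(cs,350,188,.06,'vial'),(cs,390,157,.064,'bay'),(cd,319,145,.064,'bay'),(cd,316,175,.06,'vial')]: print(n,ray(c,u,v,z).round(3))
```

```text
scene [290 152  17  14  46] [298.  158.3] [0.722 0.109 0.058]
scene [260 160  46  28 442] [277.8 174.3] [0.691 0.225 0.058]
scene [305 204   7  14  61] [307.8 210.2] [0.478 0.261 0.058]
scene [304 235  10  15  48] [308.  240.2] [0.376 0.343 0.058]
scene [253 254  13  14  65] [257.9 259.2] [0.41  0.499 0.058]
scene [199 273   6  17  58] [201.5 280. ] [0.446 0.657 0.058]
side [229 133  21  19 272] [239.8 141.5] [ 0.802 -0.176  0.058]
side [210 191  14  26 253] [216.5 204.9] [0.718 0.293 0.058]
side [301 198  13  13 149] [307.1 203.9] [0.476 0.264 0.058]
side [343 215   6  18  75] [345.2 223.6] [0.367 0.352 0.058]
side [319 250   9  22 135] [322.9 260.4] [0.404 0.501 0.058]
side [282 303  19  22 318] [290.9 313.4] [0.442 0.66  0.058]
tube [0.459 0.276 0.06 ]
vial [0.471 0.079 0.06 ]
bay [ 0.505 -0.161  0.064]
bay [ 0.499 -0.149  0.064]
vial [0.477 0.089 0.06 ]
```

View pics/crop1.png

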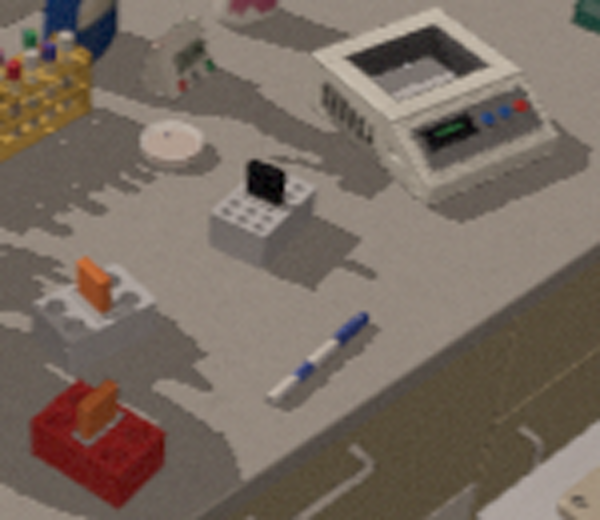

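The crop confirms it: aluminium block with four large wells and an orange tab at scene (308,215). The vial block has a black tab and many small wells at (350,190). Before moving I check where the tall obstacles stand.

Run:
```python
from h import *
cs,cd=get_calibration('scene'),get_calibration('side')
for n,c,u,v in[('monbase L',cs,404,120),('monbase near',cs,432,136),('monbase R',cs,460,120),('bottle base',cs,248,232),('bottle base side',cd,252,258),('green',cs,443,145)]: print(n,ray(c,u,v,0).round(3))
c=get_calibration('wrist');s=read_state();q=Rn.from_quat(s['eef_rot']).as_matrix();R=np.array(c['R'])
print('cam pos in tool',q.T@(-R.T@np.array(c['t'])-s['ee_pos']),'cam axes in tool (rows)',(R@q).round(2),c['fx'])
```

```text
monbase L [ 0.717 -0.504  0.   ]
monbase near [ 0.551 -0.496  0.   ]
monbase R [ 0.554 -0.709  0.   ]
bottle base [0.568 0.436 0.   ]
bottle base side [0.584 0.436 0.   ]
green [ 0.478 -0.476 -0.   ]
cam pos in tool [ 0.00017858 -0.07477629 -0.14414156] cam axes in tool (rows) [[ 1.    0.    0.  ]
 [-0.    0.96 -0.27]
 [-0.    0.27  0.96]] 332.0193115938988
```

Emit:
{"method": "step_arm", "body": {
  "commands": [
    [0,0,-0.03,0,0,0],
    [0,0,-0.03,0,0,0],
    [0,0,-0.03,0,0,0]
  ]
}}

```text
time: 0.4
ee_pos: [0.1845, -0.5968, 0.3321]
eef_rot: [0.805, -0.594, -0.0, -0.0]
ft_force: [-0.2, -0.5, 0.0]
width: 0.0871
```

Emit:
{"method": "step_arm", "body": {
  "commands": [
    [-0.027,-0.035,0,0,0,0],
    [-0.027,-0.035,0,0,0,0],
    [-0.027,-0.035,0,0,0,0],
    [-0.027,-0.035,0,0,0,0],
    [-0.027,-0.035,0,0,0,0],
    [-0.027,-0.035,0,0,0,0],
    [-0.027,-0.035,0,0,0,0],
    [-0.027,-0.035,0,0,0,0],
    [-0.027,-0.035,0,0,0,0],
    [-0.027,-0.035,0,0,0,0],
    [-0.027,-0.035,0,0,0,0],
    [-0.027,-0.035,0,0,0,0]
  ]
}}

```text
time: 1.6
ee_pos: [0.4907, -0.1619, 0.3314]
eef_rot: [0.805, -0.594, -0.0, 0.0]
ft_force: [1.0, -0.3, 0.4]
width: 0.087
```

Run:
```python
from h import *
import pickle
im,c=snap('wrist','w1.png'); pickle.dump(c,open('w1.pkl','wb')); print(read_state()['joint_positions'],read_state()['ee_pos'])
```

```text
[ 0.69335037  0.09211709 -0.50886696  1.57136697  0.04174587  1.48896951
 -1.07955966] [ 0.49414803 -0.15426153  0.33132203]
```

View pics/w1.png

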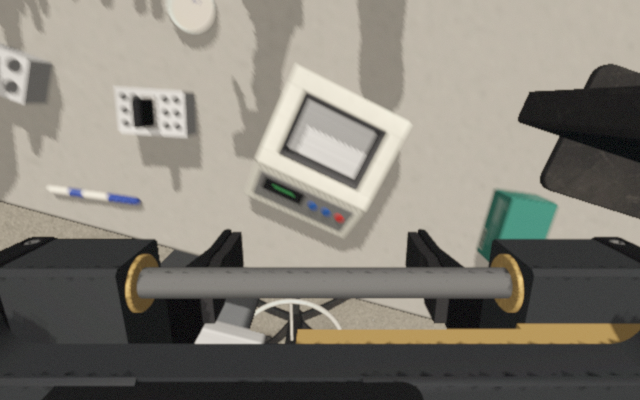

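The wrist view shows the heater with its bay around (333,140), corners near (310,92), (385,132), (358,187) and (283,147). The panel side faces the robot. Vial block is at (152,112) and the tube block at (20,75), at the edge of view. Next, measure the bay.

Run:
```python
from h import *
import pickle
c=pickle.load(open('w1.pkl','rb')); im=cv2.imread('pics/w1.png'); g=cv2.cvtColor(im,cv2.COLOR_BGR2GRAY)
m=(g<110).astype(np.uint8)*255; roi=np.zeros_like(m); roi[80:200,270:400]=255; m&=roi
cn=cv2.findContours(m,cv2.RETR_EXTERNAL,cv2.CHAIN_APPROX_NONE)[0]
for k in sorted(cn,key=cv2.contourArea)[-2:]:
    print(cv2.contourArea(k),cv2.boundingRect(k))
k=max(cn,key=cv2.contourArea)
P=np.array([ray(c,u,v,.064)[:2] for u,v in k[:,0]],np.float32)
r=cv2.minAreaRect(P); print(r,cv2.boxPoints(r))
```

```text
477.5 (270, 177, 39, 23)
5375.0 (281, 94, 104, 94)
((0.5182797312736511, -0.1633448302745819), (0.10603416711091995, 0.07847636938095093), 81.41242218017578) [[ 0.4715649  -0.20990846]
 [ 0.54916143 -0.22162661]
 [ 0.5649946  -0.1167812 ]
 [ 0.48739803 -0.10506305]]
```

Run:
```python
from h import *
c=get_calibration('scene')
pts=[(38,305),(115,265),(157,298),(75,345)]
W=[ray(c,285+u/4,140+v/4,.038)[:2] for u,v in pts]
for i in range(4):
    d=W[(i+1)%4]-W[i]; print(W[i].round(3),np.linalg.norm(d).round(3),np.degrees(np.arctan2(*d[::-1])).round(1))
a=ray(c,285+80/4,140+262/4,.074);b=ray(c,285+108/4,140+282/4,.074);print('tab',a,b)
pts=[(345,67),(428,25),(492,65),(392,103)]
W=[ray(c,285+u/4,140+v/4,.064)[:2] for u,v in pts]; print('bay',np.array(W).round(3),np.mean(W,0))
```

```text
[0.5   0.299] 0.079 -91.9
[0.497 0.22 ] 0.052 -178.9
[0.445 0.219] 0.085 89.7
[0.445 0.304] 0.055 -5.6
tab [0.48768901 0.26457717 0.074     ] [0.45543756 0.26217548 0.074     ]
bay [[ 0.551 -0.107]
 [ 0.549 -0.221]
 [ 0.465 -0.218]
 [ 0.484 -0.1  ]] [ 0.51203067 -0.16140922]
```

Emit:
{"method": "step_arm", "body": {
  "commands": [
    [0,0,0,0,0,0.1],
    [0,0,0,0,0,0.1],
    [0,0,0,0,0,0.1],
    [-0.046,0.0025,0,0,0,0],
    [-0.046,0.0025,0,0,0,0],
    [-0.046,0.0025,0,0,0,0],
    [-0.046,0.0025,0,0,0,0],
    [-0.046,0.0025,0,0,0,0],
    [-0.046,0.0025,0,0,0,0],
    [-0.046,0.0025,0,0,0,0],
    [-0.046,0.0025,0,0,0,0],
    [-0.046,0.0025,0,0,0,0]
  ]
}}

```text
time: 2.85
ee_pos: [0.4673, 0.2519, 0.3315]
eef_rot: [-0.707, 0.707, -0.0, -0.0]
ft_force: [1.1, -1.0, 0.4]
width: 0.0869
```

Emit:
{"method": "step_arm", "body": {
  "commands": [
    [0,0,0.04,0,0,0],
    [0,0,0.04,0,0,0],
    [0,0,0,0,0,0],
    [0,0,0,0,0,0]
  ]
}}

```text
time: 3.25
ee_pos: [0.4678, 0.2502, 0.2522]
eef_rot: [-0.707, 0.707, 0.0, -0.0]
ft_force: [0.2, -0.6, 0.4]
width: 0.0869
```

Run:
```python
from h import *
import pickle
im,c=snap('wrist','w2.png'); pickle.dump(c,open('w2.pkl','wb')); s=read_state();print(s['joint_positions'],s['ee_pos'],s['eef_rot'])
h=cv2.cvtColor(im[:,:,::-1].copy(),cv2.COLOR_BGR2HSV); m=cv2.inRange(h,(6,150,90),(20,255,255))
n,l,st,ce=cv2.connectedComponentsWithStats(m)
for i in range(1,n):
    if st[i,4]>80:
        P=np.array([ray(c,u,v,.074)[:2] for v,u in np.argwhere(l==i)],np.float32); print(st[i],ce[i],cv2.minAreaRect(P))
```

```text
[ 0.19377039  0.21075109 -0.86942586  1.65655813  0.16490636  1.34935245
 -2.27236572] [0.46836192 0.25058427 0.25329149] [-7.06873067e-01  7.07340034e-01 -2.55017119e-04  6.91850654e-04]
[306 150  12  38 371] [311.94339623 168.3180593 ] ((0.4786612391471863, 0.26212164759635925), (0.010104416869580746, 0.037351593375205994), 86.12738800048828)
[ 71 224  50  16 576] [ 97.02083333 232.22569444] ((0.4124571979045868, 0.48880136013031006), (0.05304214358329773, 0.016762278974056244), 89.91707611083984)
[243 250  14  17 214] [249.1635514  257.96728972] ((0.3818514347076416, 0.3298034071922302), (0.013822279870510101, 0.019646301865577698), 86.0706787109375)
```

View pics/w2.png

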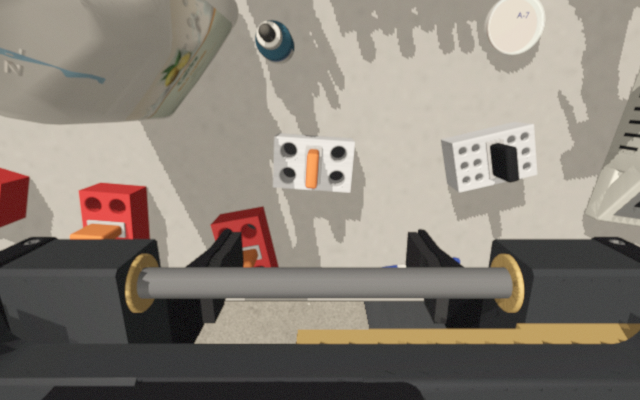

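The wrist view shows the four-well block with its orange tab at (312,168), yaw about -4°. The red blocks are at lower left, and nothing stands in the finger space.

Emit:
{"method": "step_arm", "body": {
  "commands": [
    [-0.0115,-0.009,0.03,0,0,0.068],
    [0,0,0.04,0,0,0],
    [0,0,0.04,0,0,0],
    [0,0,0.04,0,0,0],
    [0,0,0.02,0,0,0],
    [0,0,0.01,0,0,0],
    [0,0,0.01,0,0,0],
    [0,0,0,0,0,0],
    [0,0,0,0,0,0]
  ]
}}

```text
time: 4.2
ee_pos: [0.4776, 0.2623, 0.0628]
eef_rot: [-0.682, 0.731, -0.0, 0.001]
ft_force: [0.1, -0.8, 1.4]
width: 0.0868
```

Emit:
{"method": "step_arm", "body": {
  "commands": [
    [0,0,0,0,0,0],
    [0,0,0,0,0,0],
    [0,0,0,0,0,0],
    [0,0,0,0,0,0],
    [0,0,0,0,0,0],
    [0,0,0,0,0,0]
  ],
  "gripper": 0,
  "grip_force": 40
}}

```text
time: 4.8
ee_pos: [0.4767, 0.2619, 0.0615]
eef_rot: [-0.683, 0.731, -0.0, -0.0]
ft_force: [-0.4, 0.3, -0.7]
width: 0.0469
```

Emit:
{"method": "step_arm", "body": {
  "commands": [
    [0,0,0,0,0,0],
    [0,0,0,0,0,0],
    [0,0,0,0,0,0],
    [0,0,0,0,0,0],
    [0,0,0,0,0,0],
    [0,0,0,0,0,0],
    [0,0,0,0,0,0]
  ]
}}

```text
time: 5.5
ee_pos: [0.4767, 0.2621, 0.0616]
eef_rot: [-0.683, 0.731, 0.0, 0.0]
ft_force: [0.4, 1.9, -0.6]
width: 0.0116
```

Emit:
{"method": "step_arm", "body": {
  "commands": [
    [0,0,-0.01,0,0,0],
    [0,0,-0.03,0,0,0],
    [0,0,-0.04,0,0,0],
    [0,0,-0.04,0,0,0.04],
    [0,0,-0.03,0,0,0.042],
    [0,0,0,0,0,0]
  ]
}}

```text
time: 6.1
ee_pos: [0.4781, 0.2632, 0.2162]
eef_rot: [-0.652, 0.759, -0.001, 0.003]
ft_force: [-0.7, 1.3, -4.6]
width: 0.0116
```

Emit:
{"method": "step_arm", "body": {
  "commands": [
    [0.015,-0.0034,0,0,0,0],
    [0.035,-0.009,0,0,0,0],
    [0.04,-0.01,0,0,0,0],
    [0.04,-0.01,0,0,0,0],
    [0.04,-0.01,0,0,0,0],
    [0.04,-0.01,0,0,0,0],
    [0.04,-0.01,0,0,0,0],
    [0.04,-0.01,0,0,0,0],
    [0.04,-0.01,0,0,0,0],
    [0.035,-0.009,0,0,0,0],
    [0.035,-0.009,0,0,0,0],
    [0.015,-0.003,0,0,0,0]
  ]
}}

```text
time: 7.3
ee_pos: [0.5157, -0.1679, 0.2103]
eef_rot: [-0.651, 0.759, 0.001, -0.001]
ft_force: [0.3, -0.1, -3.8]
width: 0.0119
```

Emit:
{"method": "step_arm", "body": {
  "commands": [
    [0,0,0,0,0,0],
    [0,0,0,0,0,0],
    [0,0,0,0,0,0]
  ]
}}

```text
time: 7.6
ee_pos: [0.5169, -0.1621, 0.2113]
eef_rot: [-0.653, 0.757, 0.0, 0.0]
ft_force: [-0.3, -0.8, -3.4]
width: 0.0117
```

Run:
```python
from h import *
im,c=snap('wrist','w3.png')
im2,c2=snap('scene','s3.png')
import pickle; pickle.dump(c,open('w3.pkl','wb')); s=read_state();print(s['ee_pos'],s['eef_rot'],s['width'],s['ft_force'])
a=cv2.resize(im[60:240,180:460],None,fx=2,fy=2,interpolation=cv2.INTER_CUBIC)
b=cv2.resize(im2[100:190,320:460],None,fx=4,fy=4,interpolation=cv2.INTER_CUBIC)[:,:]
b=cv2.resize(b,(560,240*560//560+0)) if False else cv2.resize(im2[110:170,340:440],(400,240),interpolation=cv2.INTER_CUBIC)
o=np.zeros((600,560,3),np.uint8);o[:360]=a;o[360:,:400]=b
cv2.imwrite('pics/c3.png',o[:,:,::-1])
```

```text
[ 0.516967   -0.16247713  0.21155346] [-6.52853565e-01  7.57484138e-01  5.25416236e-05  2.90076582e-05] 0.011611752517510085 [-0.0868356   0.1462931  -2.81827125]
```

View pics/c3.png

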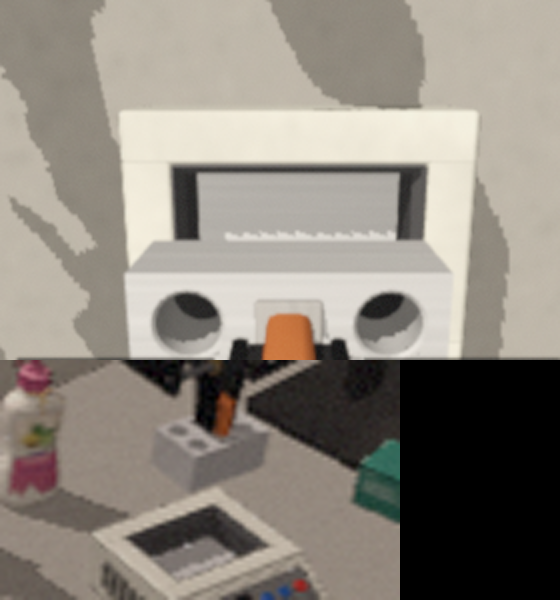

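The block hangs level, and the bay's far edge (crop y≈165, x 172–428) looks parallel to the block's face. I compute the offset from that edge.

Run:
```python
from h import *
import pickle
c=pickle.load(open('w3.pkl','rb'))
f=lambda u,v,z:ray(c,180+u/2,60+v/2,z)
a,b=f(172,166,.064),f(428,165,.064); d=(b-a)[:2]; th=np.arctan2(d[1],d[0]); print(a,b,np.linalg.norm(d),np.degrees(th))
n=np.array([d[1],-d[0]])/np.linalg.norm(d)  # toward -x?
if n[0]>0:n=-n
print('bay centre',((a+b)/2)[:2]+n*.040)
# block top near-far edge corners at z = .211-.0615+.038
z=.2115-.0615+.038
a,b=f(127,273,z),f(450,273,z); d=(b-a)[:2];print('blk',a,b,np.linalg.norm(d),np.degrees(np.arctan2(d[1],d[0])))
n=np.array([d[1],-d[0]])/np.linalg.norm(d); n=-n if n[0]>0 else n
print('blk centre',((a+b)/2)[:2]+n*.028)
```

```text
[ 0.56379844 -0.11784301  0.064     ] [ 0.547678   -0.22840298  0.064     ] 0.11172902431629693 -98.29568136191438
bay centre [ 0.51615676 -0.16735173]
blk [ 0.54969353 -0.12439076  0.188     ] [ 0.53715422 -0.20820204  0.188     ] 0.08474412010306807 -98.50911018746329
blk centre [ 0.51573209 -0.16215333]
```

Emit:
{"method": "step_arm", "body": {
  "commands": [
    [0.004,0,0.01,0,0,0],
    [0,0,0.02,0,0,0],
    [0,0,0.02,0,0,0],
    [0,0,0.015,0,0,0],
    [0,0,0.015,0,0,0],
    [0,0,0.01,0,0,0],
    [0,0,0.01,0,0,0],
    [0,0,0.005,0,0,0],
    [0,0,0.005,0,0,0],
    [0,0,0,0,0,0],
    [0,0,0,0,0,0]
  ]
}}

```text
time: 8.8
ee_pos: [0.5166, -0.1679, 0.1019]
eef_rot: [-0.652, 0.758, -0.0, 0.0]
ft_force: [-0.6, -0.3, -3.9]
width: 0.0118
```

Emit:
{"method": "step_arm", "body": {
  "commands": [
    [0,0,0.004,0,0,0],
    [0,0,0.003,0,0,0],
    [0,0,0.003,0,0,0],
    [0,0,0,0,0,0]
  ]
}}

```text
time: 9.2
ee_pos: [0.5164, -0.1679, 0.0919]
eef_rot: [-0.652, 0.758, -0.0, -0.0]
ft_force: [-1.2, 0.7, 0.9]
width: 0.0121
```

Emit:
{"method": "step_arm", "body": {
  "commands": [
    [0,0,0.002,0,0,0],
    [0,0,0.002,0,0,0],
    [0,0,0,0,0,0]
  ]
}}

```text
time: 9.5
ee_pos: [0.5165, -0.1679, 0.0882]
eef_rot: [-0.652, 0.758, -0.0, -0.0]
ft_force: [-4.2, 0.5, 5.7]
width: 0.0113
```

Emit:
{"method": "step_arm", "body": {
  "commands": [
    [0,0,0.001,0,0,0],
    [0,0,0.001,0,0,0],
    [0,0,0,0,0,0]
  ]
}}

```text
time: 9.8
ee_pos: [0.5166, -0.1679, 0.0874]
eef_rot: [-0.652, 0.758, -0.001, -0.0]
ft_force: [-9.3, 1.8, 19.2]
width: 0.0119
```

Emit:
{"method": "step_arm", "body": {
  "commands": [
    [0,0,0.001,0,0,0],
    [0,0,0,0,0,0],
    [0,0,0,0,0,0]
  ]
}}

```text
time: 10.1
ee_pos: [0.5168, -0.1679, 0.0873]
eef_rot: [-0.652, 0.758, -0.001, -0.0]
ft_force: [-13.2, 2.9, 29.3]
width: 0.0118
```

Run:
```python
from h import *
s=read_state();print(s['ee_pos'],s['ft_force'],s['torque'])
im,c=snap('wrist','w4.png'); im2,c2=snap('scene','s4.png'); im3,_=snap('side','d4.png')
o=np.zeros((600,800,3),np.uint8)
o[:300,:400]=cv2.resize(im[90:240,210:410],(400,300),interpolation=cv2.INTER_CUBIC)
o[:300,400:]=cv2.resize(im2[130:205,350:450],(400,300),interpolation=cv2.INTER_CUBIC)
o[300:,:400]=cv2.resize(im3[110:185,270:370],(400,300),interpolation=cv2.INTER_CUBIC)
cv2.imwrite('pics/c4.png',o[:,:,::-1])
```

```text
[ 0.51675261 -0.16791805  0.08730792] [-13.18581218   2.93382562  29.31401298] [ 0.78646251  3.18282941 -0.04780304]
```

View pics/c4.png

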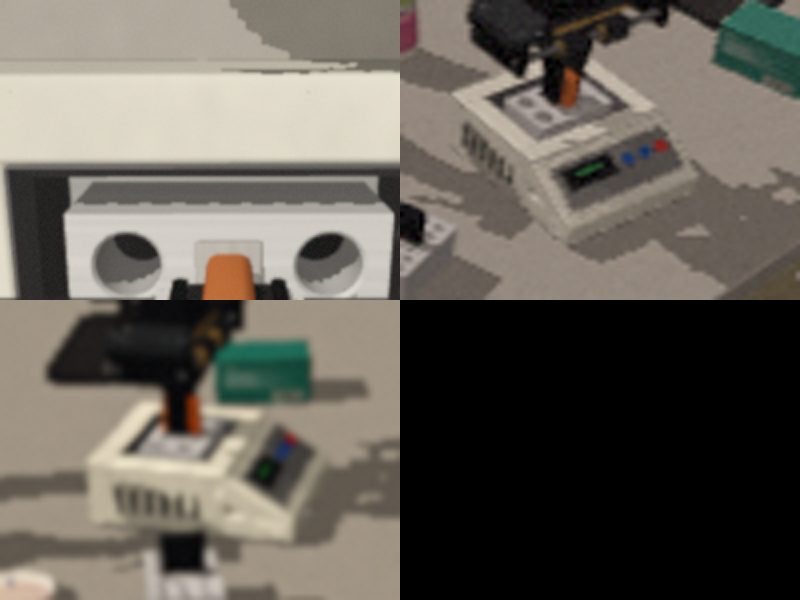

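TCP stopped at 0.0873 m while the force rose to 29 N, so the plate is on its stop. The block sits level and flush in all three views. Now unload and release.

Emit:
{"method": "step_arm", "body": {
  "commands": [
    [0,0,-0.0015,0,0,0],
    [0,0,0,0,0,0]
  ]
}}

```text
time: 10.45
ee_pos: [0.5166, -0.1679, 0.0874]
eef_rot: [-0.652, 0.758, -0.001, -0.0]
ft_force: [-6.2, 1.2, 13.8]
width: 0.0121
```

Emit:
{"method": "step_arm", "body": {
  "commands": [
    [0,0,0,0,0,0],
    [0,0,0,0,0,0],
    [0,0,0,0,0,0],
    [0,0,0,0,0,0],
    [0,0,0,0,0,0],
    [0,0,0,0,0,0]
  ],
  "gripper": 0.7
}}

```text
time: 11.05
ee_pos: [0.5163, -0.1678, 0.086]
eef_rot: [-0.652, 0.758, 0.0, -0.0]
ft_force: [1.1, -0.4, 0.1]
width: 0.0521
```

Emit:
{"method": "step_arm", "body": {
  "commands": [
    [0,0,-0.005,0,0,0],
    [0,0,-0.02,0,0,0],
    [0,0,-0.03,0,0,0],
    [0,0,-0.03,0,0,0],
    [0,0,-0.03,0,0,0],
    [0,0,0,0,0,0],
    [0,0,0,0,0,0]
  ]
}}

```text
time: 11.75
ee_pos: [0.5166, -0.1679, 0.2017]
eef_rot: [-0.652, 0.758, -0.001, 0.0]
ft_force: [-0.4, 0.8, -0.3]
width: 0.0608
```

Run:
```python
from h import *
s=read_state();print(s['time'],s['ee_pos'],s['ft_force'],s['width'])
im,c=snap('wrist','w5.png'); im2,c2=snap('scene','s5.png')
import pickle; pickle.dump(c,open('w5.pkl','wb'))
o=np.zeros((600,800,3),np.uint8)
o[:300,:400]=cv2.resize(im[60:260,190:457],(400,300),interpolation=cv2.INTER_CUBIC)
o[:300,400:]=cv2.resize(im2[130:205,350:450],(400,300),interpolation=cv2.INTER_CUBIC)
o[300:,:400]=cv2.resize(im2[150:225,320:420],(400,300),interpolation=cv2.INTER_CUBIC)
cv2.imwrite('pics/c5.png',o[:,:,::-1])
# vial shift between first and last scene pictures
a=cv2.imread('pics/scene1.png',0)[165:205,330:372];b=cv2.cvtColor(im2,cv2.COLOR_RGB2GRAY)
r=cv2.matchTemplate(b[155:215,320:382],a,cv2.TM_CCOEFF_NORMED);print(cv2.minMaxLoc(r))
```

```text
11.75 [ 0.51656979 -0.16788387  0.20170896] [-0.43905986  0.8094785  -0.31667733] 0.06081194882843395
(-0.26554492115974426, 0.9968051910400391, (20, 7), (10, 10))
```

View pics/c5.png

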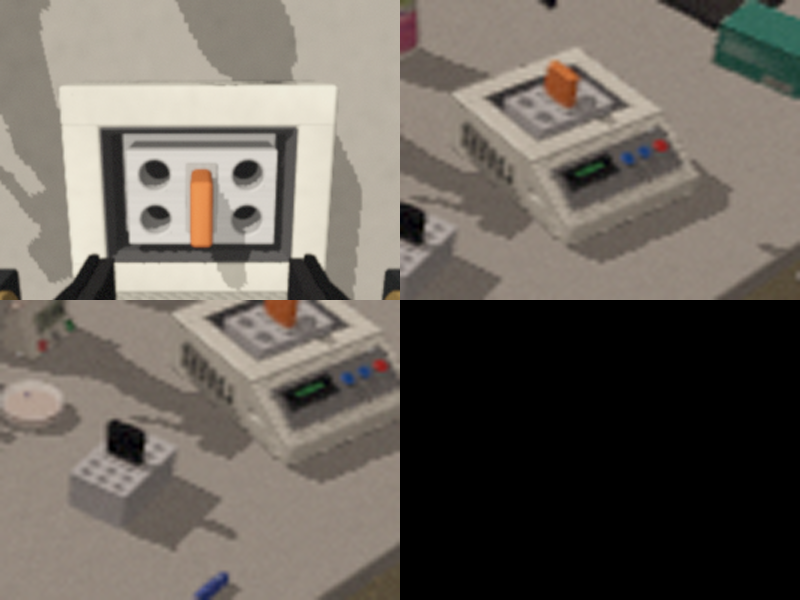

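Orange-tab block sits square in the bay, dark gap all round. Vial block is unshifted (match offset 0 px), and the gripper is clear of everything.

```bash
python3 -c "
from bench import *
print(close_job())"
```

```text
the job is handed in; nothing more can be done
None
```

The orange-tab block is in the heater bay, pressed down onto the plate's stop and released. I handed the job in at about 12 s of the 29 s allowed. I gripped it by the tab, carried it over the bay, lowered it slowly and pressed until it stopped. No verdict was reported.

My last checks:
- **Depth:** while pressing, the TCP stopped at z = 0.0873 m as the force rose from 19 to 29 N. That puts the underside about 38 mm below the rim, assuming the tab did not slip in the grip. I did not measure the height again after releasing.
- **Alignment:** the block looked square in the bay with a gap all round. By eye from the images it is about 3–4 mm off centre along the bay's y axis, against the 15 mm allowed. My two bay estimates differed by about 4 mm in y.
- **Other block:** the black-tab block showed no shift in the scene picture (0 pixels).
- **Robot:** the gripper was open and about 11 cm above its grip height, with the measured force within about 1 N of zero.

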